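# Seat the practice-tile clamp frame evenly

## Robot

A 6-joint arm with a two-finger parallel gripper is mounted at the origin on the work surface. World frame = base frame: x ahead of the robot, y to its left, z up, the work surface at z = 0. Lengths are in m, angles in rad, forces in N, time in s.
With the tool pointing down it reaches from about 0.375 to 0.9 m from the base axis. Payload 3.1 kg.
Tool frame: the origin (TCP) lies at the centre of the arm's flange, where the gripper is bolted on; the fingertips stand 182 mm ahead of it and the grasp point (between the pads) lies 164 mm ahead of it; z points along the fingers, y is the line along which they close (so a half turn about z gives the same grasp; the last joint's range is limited). The gripper opens to 87 mm and grips with 3 to 60 N. Pads are 19 mm wide; open, the fingers measure 117 mm over their backs; the gripper's body (75 mm by 190 mm) begins 51 mm behind the grasp point.
Start: joints at [1.048, 0.527, 1.433, -0, 1.181, -0.178], TCP at [0.211, 0.588, 0.405] pointing down, gripper open.
Joint ranges: [-3.08, 3.08], [-0.75, 2.2], [0.22, 2.44], [-1.43, 4.57], [0, 2.65], [-2.85, 2.85]. Speed limits (rad/s): [2.79, 2.79, 3.14, 3.14, 3.14, 3.14].

## Interface

Orientations are given as a unit quaternion [x, y, z, w].
In Python, from rig import * gives the robot as it stands.
- The arm moves only by the tool move_arm, never from a script. Its argument "commands" is a list that holds one entry, the list of rows, each a list of 6 numbers: the shift along the tool's x, y, z in units of 40 mm (1.0 is 40 mm), then the turn, a rotation vector about the tool's x, y, z in rad. A call has 1 to 12 rows; each row is the pose to reach, as a shift and turn from the pose commanded when the call began, along the tool's axes at that moment; what a row does not reach only later rows make up. A row lasts 1/8 s, in which the tool goes at most 62.5 mm and 10.7 degrees, less where a joint would pass 70% of its speed; a pose out of reach is approached as far as the arm can. A call with a gripper value outside its range is refused whole. "claw" is the closure, from -1 (fully open) to 1 (shut), so that 0 is half open, set as the call begins (left out, the last holds). The fingers move at their own pace and stop on an object; "squeeze" is the grip in N (left out, the last holds). Time passes only in rows, so rows that repeat a pose let the fingers close. It gives the time, the measured TCP pose, the force, the opening and the grip force at its end, in the units of the state.
- get_obs(): the state, without advancing time (a new reading comes with each control period).
- camera(name): name is "scene" or "side" or "wrist"; returns a dict with "pixels" (420x560x3 uint8, blue, green, red), "range_z" (420x560 float32, m along the optical axis (not along the pixel's ray), 0 where there is no reading), "camera_matrix" (3x3 intrinsics, pixels), "extrinsics" (4x4, takes a point from world to camera coordinates). Camera axes: x right, y up, looking along -z (the intrinsics and any distortion apply to the point x, -y, -z); pixel columns grow to the right and rows downward; lengths in m; the calibration is good to about 2 mm. A picture is of the moment at which its call begins.
- hand_in(): hands the job in; it is judged then, once.
The state is a dict: "time": time; "q": joint angles; "joint_velocities": joint speeds; "joint_torque": joint torques, N m; "position": TCP position; "tool_rot": TCP orientation; "ft_force": force on the tool from outside, world axes, zero at the start; "moment": the same for the moment, N m; "grip_width": finger opening in m; "grip_force": force on a finger pad.
Only numpy, scipy, OpenCV 4.12 (cv2) and the standard library are available. Lean on these libraries where they do the work, as an engineer would, in place of code of your own. Each camera call takes 0.05 s, during which the arm holds its last target. There are 200 camera calls.

## Task

The clamp frame over the practice tile is held by four orange push-pins; two opposite ones are already about half way in and the other two still stand high. First push the two high pins about half way down so that all four are roughly level, then push all four fully home crosswise: one diagonal pair first, then the other pair, so that the frame seats evenly. Leave the pigment jar and the machine pen where they are.

Things in the scene. Friction and masses are not known exactly. Their poses are not given: they have to be found in the camera images.
- pin_a_head (a point): Centre of the top face of the push-pin at the +x +y corner of the clamp frame, (+60, +45) mm along the frame's x, y from its centre. Orange head 28 mm wide, 12 thick. Slides straight down only, 30 mm in all, against 8 N friction, and stays where left (no spring). Height over table: 90 mm fully out, 75 half way, 60 fully home on a stop. Diagonally opposite pairs: a-c, b-d.
- pin_b_head (a point): Centre of the top face of the push-pin at the -x +y corner of the clamp frame, (-60, +45) mm along the frame's x, y from its centre. Orange head 28 mm wide, 12 thick. Slides straight down only, 30 mm in all, against 8 N friction, and stays where left (no spring). Height over table: 90 mm fully out, 75 half way, 60 fully home on a stop. Diagonally opposite pairs: a-c, b-d.
- pin_c_head (a point): Centre of the top face of the push-pin at the -x -y corner of the clamp frame, (-60, -45) mm along the frame's x, y from its centre. Orange head 28 mm wide, 12 thick. Slides straight down only, 30 mm in all, against 8 N friction, and stays where left (no spring). Height over table: 90 mm fully out, 75 half way, 60 fully home on a stop. Diagonally opposite pairs: a-c, b-d.
- pin_d_head (a point): Centre of the top face of the push-pin at the +x -y corner of the clamp frame, (+60, -45) mm along the frame's x, y from its centre. Orange head 28 mm wide, 12 thick. Slides straight down only, 30 mm in all, against 8 N friction, and stays where left (no spring). Height over table: 90 mm fully out, 75 half way, 60 fully home on a stop. Diagonally opposite pairs: a-c, b-d.
- frame_top (a point): Centre of the upper face of the aluminium clamp frame, 150 x 120 x 6 mm with an 84 x 58 mm window over a skin-coloured tile; x along the 150 mm side, z up. It lies loose on four weak springs in a black base (170 x 140 mm, rim 50 mm high, fixed to the table), upper face 51 mm above the table; the pins press it down over their last 10 mm, to 41 mm when seated on its gasket.
- jar_mid (a point): Bystander: centre of a small loose pigment jar with an orange cap, 44 mm across and 50 mm high, standing on the table beside the fixture.
- pen_mid (a point): Bystander: middle of a loose black machine pen lying on the table beside the fixture, 130 mm long and 22 mm thick, x along it towards its brass tip; this point is 9 mm above the table.
Things that resemble listed ones, but are neither listed nor needed, are in the scene too. What is meant by the part that bears frame_top is not brown or yellow, and is the smaller of those in its own colour.

How it is judged:
On the way, in this order (a step that is already met when the one before it is completed fails the run):
1. all four pins are about half way in (heads 67 to 83 mm above the table) (height (world z) of pin_a_head between 0.067 and 0.083 m and height (world z) of pin_b_head between 0.067 and 0.083 m and height (world z) of pin_c_head between 0.067 and 0.083 m and height (world z) of pin_d_head between 0.067 and 0.083 m), for 0.2 s.
2. two diagonally opposite pins are home (heads under 66 mm) while the other two are not yet (over 68 mm) (((height (world z) of each of pin_a_head, pin_c_head below 0.066 m and height (world z) of each of pin_b_head, pin_d_head above 0.068 m) or (height (world z) of each of pin_b_head, pin_d_head below 0.066 m and height (world z) of each of pin_a_head, pin_c_head above 0.068 m))), for 0.2 s.
At the end, for the whole second after the job is handed in: All four pins are home (heads within 6 mm of the stop height of 60 mm) and the frame is down on its gasket (middle of its upper face under 47 mm, tilted less than 0.08 rad) (height (world z) of each of pin_a_head, pin_b_head, pin_c_head, pin_d_head below 0.066 m and height (world z) of frame_top below 0.047 m and angle between frame_top's own z axis and vertical below 0.08 rad); the robot touches nothing.
It fails at once if a pin is driven home while another still stands high (over 83 mm) (height (world z) of any of pin_a_head, pin_b_head, pin_c_head, pin_d_head below 0.066 m and height (world z) of any of pin_a_head, pin_b_head, pin_c_head, pin_d_head above 0.083 m).
It fails at once if two neighbouring pins are home while the other two are not yet (not crosswise) ((height (world z) of each of pin_a_head, pin_b_head below 0.066 m and height (world z) of each of pin_c_head, pin_d_head above 0.068 m) or (height (world z) of each of pin_b_head, pin_c_head below 0.066 m and height (world z) of each of pin_d_head, pin_a_head above 0.068 m) or (height (world z) of each of pin_c_head, pin_d_head below 0.066 m and height (world z) of each of pin_a_head, pin_b_head above 0.068 m) or (height (world z) of each of pin_d_head, pin_a_head below 0.066 m and height (world z) of each of pin_b_head, pin_c_head above 0.068 m)).
It fails at once if the jar or the pen is shifted by more than 30 mm (distance of any of jar_mid, pen_mid from where it was at the start of the episode above 0.03 m).
It also fails if it takes over 42 s, if anything falls off the work surface, if the arm or the gripper's body presses on something with over 40 N, if the wrist force passes 120 N, or if a joint passes its speed limit or range.

## Working session

There is one attempt and no reset: what is moved stays moved. The work goes in short steps, Python scripts to look and compute and a tool call to move; the robot and the scene stay as the last step left them, time stands still between calls to the robot, and variables do not carry over. Pictures are saved under pics/ and viewed, at most 10 in all, crops included, and the job is handed in when it is done.

Besides the shell and the picture viewer there is one more tool, called after ">>>" as name(argument=value, ...) on one line, values as JSON. move_arm: Moves the arm, as the interface text tells. Its arguments: {"type":"object","properties":{"commands":{"type":"array","items":{"type":"array","items":{"type":"array","items":{"type":"number"}}}},"claw":{"type":"number"},"squeeze":{"type":"number"}},"required":["commands"]}

```bash
mkdir -p pics; ls; python3 - <<'E'
from rig import *
import cv2,numpy as np
o=get_obs();print(o)
for n in ["scene","side"]:
    c=camera(n);cv2.imwrite(f"pics/{n}0.png",c["pixels"]);np.savez(f"{n}0.npz",**c)
    print(n,c["extrinsics"],c["camera_matrix"])
E
```

```text
pics
{'time': 0.0, 'q': array([ 1.04846896e+00,  5.28470965e-01,  1.43388568e+00,  5.69230873e-07,
        1.18141424e+00, -1.78473303e-01]), 'joint_velocities': array([-1.67608649e-03, -1.98416668e-03,  4.44119576e-04,  9.92338546e-05,
        8.04680487e-04,  6.49721202e-04]), 'joint_torque': array([-1.41882123e-03, -4.40051830e+01, -1.76586503e+01,  6.31136843e-02,
        5.82150940e-02, -1.58931866e-04]), 'position': array([0.21048304, 0.58813039, 0.40377355]), 'tool_rot': array([ 1.71081291e-01,  9.85256315e-01, -1.02284832e-03, -3.74113112e-04]), 'ft_force': array([-0.5421219 ,  0.87638701,  0.97886506]), 'moment': array([-0.059054  ,  0.01289338,  0.00167683]), 'grip_force': 0.0, 'grip_width': 0.08685871172481137}
scene [[-0.64722901  0.762173    0.01367214  0.38865251]
 [-0.62168237 -0.53813536  0.5691409   0.29447554]
 [ 0.44114129  0.35986477  0.82212633 -1.29653373]
 [ 0.          0.          0.          1.        ]] [[461.5009137    0.         267.61345714]
 [  0.         461.5009137  214.3394753 ]
 [  0.           0.           1.        ]]
side [[ 0.97922778 -0.20272288 -0.0040481  -0.54276037]
 [ 0.14879429  0.70488329  0.6935415  -0.12242489]
 [-0.13774329 -0.67973744  0.72040531 -1.09651759]
 [ 0.          0.          0.          1.        ]] [[469.19661355   0.         281.48412551]
 [  0.         469.19661355 210.06595379]
 [  0.           0.           1.        ]]
```

View pics/scene0.png

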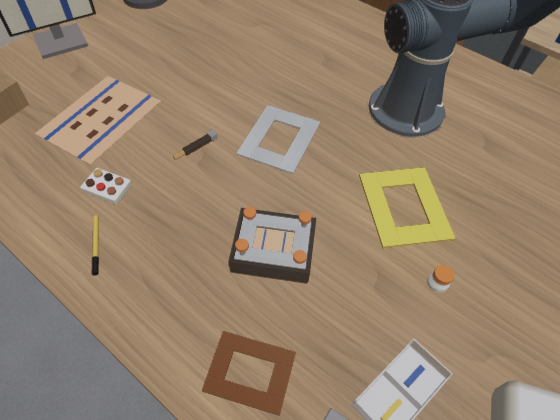

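View pics/side0.png

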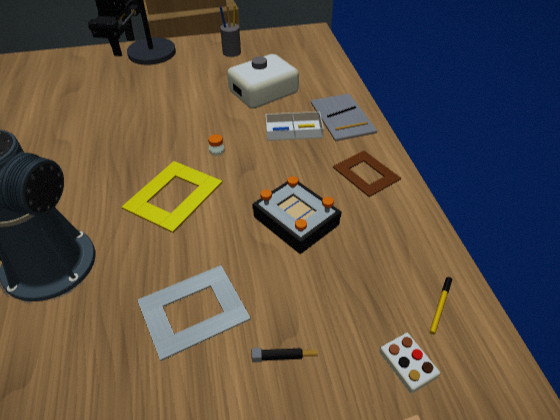

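The scene view shows the fixture in its black base at about (274,243). The four orange pins are at (250,213), (305,217), (300,257) and (242,245), and the jar is at (441,278). The pen is the black one with a brass tip at (195,146).

The decoys for the frame are the larger loose grey frame (280,137), the yellow one (406,205) and the brown one (249,372). I choose the smaller grey one, in the base with the pins.

```bash
cat > h.py <<'E'
import numpy as np,cv2
def world(c):
    K,E,Z=c["camera_matrix"],c["extrinsics"],c["range_z"]
    v,u=np.mgrid[:420,:560]
    p=np.stack([(u-K[0,2])/K[0,0]*Z,-(v-K[1,2])/K[1,1]*Z,-Z],-1)
    return (p-E[:3,3])@E[:3,:3]
def pins(c):
    W=world(c);h=cv2.cvtColor(c["pixels"],cv2.COLOR_BGR2HSV)
    m=((h[...,0]>5)&(h[...,0]<16)&(h[...,1]>190)&(h[...,2]>120)&(c["range_z"]>0)).astype(np.uint8)
    n,l,s,ce=cv2.connectedComponentsWithStats(m)
    out=[]
    for i in range(1,n):
        if s[i,4]<25: continue
        P=W[l==i]; z=np.percentile(P[:,2],90); T=P[P[:,2]>z-.004]
        if z<.04 or z>.12: continue
        out.append((ce[i].round(),s[i,4],(T[:,:2].min(0)+T[:,:2].max(0))/2,np.ptp(T[:,:2],axis=0),np.median(T[:,2])))
    return out
E
python3 - <<'E'
from h import *
np.set_printoptions(precision=4,suppress=True)
for n in ["scene","side"]:
    print(n)
    for o in pins(np.load(n+"0.npz")): print(*o)
a=cv2.imread("pics/scene0.png")[190:300,210:340]
cv2.imwrite("pics/crop.png",cv2.resize(a,None,fx=5,fy=5,interpolation=2))
E
```

```text
scene
side
[215. 138.] 95 [0.4279 0.3285] [0.0352 0.0393] 0.047033432175136905
[292. 180.] 64 [0.6001 0.0848] [0.0227 0.0265] 0.07139505767983499
[266. 193.] 64 [0.5238 0.0379] [0.0248 0.0288] 0.08406019262518273
[328. 200.] 73 [ 0.6637 -0.0176] [0.0246 0.0287] 0.0843234044653382
[301. 223.] 76 [ 0.5861 -0.0645] [0.0255 0.0276] 0.07297481415403517
```

View pics/crop.png

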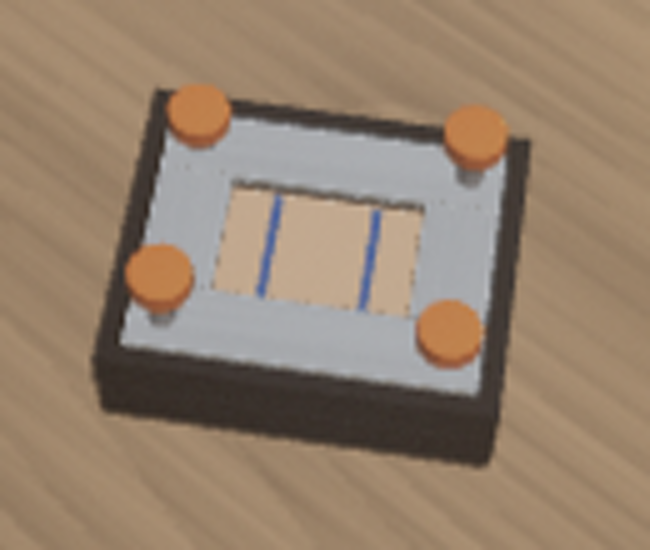

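The crop confirms the fixture: the pins at scene (305,217) and (242,245) stand high with their shafts visible, and the other two are lower. I'll get a second estimate from the scene camera.

```bash
sed -i 's/>190/>150/' h.py; python3 - <<'E'
from h import *
from rig import *
from scipy.spatial.transform import Rotation as R
np.set_printoptions(precision=4,suppress=True)
c=np.load("scene0.npz");print(cv2.cvtColor(c["pixels"],cv2.COLOR_BGR2HSV)[217,305],c["range_z"][217,305],world(c)[217,305])
for n in ["scene","side"]:
    print(n)
    for o in pins(np.load(n+"0.npz")): print(*o)
o=get_obs();print(R.from_quat(o["tool_rot"]).as_matrix())
E
```

```text
[ 14 151 191] 0.97706205 [0.5278 0.0406 0.0876]
scene
[249. 212.] 107 [ 0.5883 -0.064 ] [0.0243 0.0258] 0.07546572931193966
[305. 217.] 100 [0.5262 0.0395] [0.026  0.0245] 0.08685964538702569
[241. 245.] 123 [ 0.6656 -0.0167] [0.0253 0.0273] 0.08686545740054288
[300. 256.] 95 [0.6023 0.0869] [0.026  0.0236] 0.07398992903497877
[444. 274.] 270 [0.4303 0.3288] [0.0393 0.0376] 0.04989700614164764
side
[215. 138.] 106 [0.4279 0.3285] [0.0352 0.0393] 0.04699329006829252
[292. 179.] 72 [0.6001 0.0848] [0.0227 0.0265] 0.07138677086641534
[266. 193.] 75 [0.5238 0.0379] [0.0248 0.0288] 0.08403109571663872
[328. 200.] 82 [ 0.6637 -0.0176] [0.0246 0.0287] 0.08428302690644404
[301. 223.] 80 [ 0.5865 -0.0645] [0.0262 0.0276] 0.07293722796169731
[[-0.9415  0.3371 -0.001 ]
 [ 0.3371  0.9415 -0.0017]
 [ 0.0003 -0.0019 -1.    ]]
```

>>> move_arm(commands=[[[-12.03,-10.29,0,0,0,0],[-12.03,-10.29,0,0,0,0],[-12.03,-10.29,0,0,0,0],[-12.03,-10.29,0,0,0,0],[-12.03,-10.29,0,0,0,0],[-12.03,-10.29,0,0,0,0],[-12.03,-10.29,0,0,0,0],[-12.03,-10.29,0,0,0,0],[-12.03,-10.29,0,0,0,0],[-12.03,-10.29,0,0,0,0],[-12.03,-10.29,0,0,0,0],[-12.03,-10.29,0,0,0,0]]], claw=1, squeeze=20)

```text
time: 1.6
position: [0.5247, 0.0384, 0.4042]
tool_rot: [0.172, 0.985, 0.0, -0.001]
ft_force: [-1.5, -0.2, 0.4]
grip_width: 0.0003
grip_force: 0.0
```

>>> move_arm(commands=[[[0,0,1.5,0,0,0],[0,0,2.6,0,0,0],[0,0,3.1,0,0,0],[0,0,3.1,0,0,0],[0,0,3.1,0,0,0]]])

```text
time: 2.22
position: [0.5248, 0.0398, 0.2816]
tool_rot: [0.17, 0.985, 0.0, 0.0]
ft_force: [0.2, 0.7, -0.3]
grip_width: 0.0006
grip_force: 0.0
```

```bash
python3 - <<'E'
from rig import *
import cv2,numpy as np
a=camera("scene")["pixels"][130:290,200:370];b=camera("side")["pixels"][110:270,200:370]
cv2.imwrite("pics/near.png",cv2.resize(np.hstack([a,b]),(800,376),interpolation=2))
print(get_obs()["position"])
E
```

```text
[0.52515144 0.03929917 0.28207541]
```

View pics/near.png

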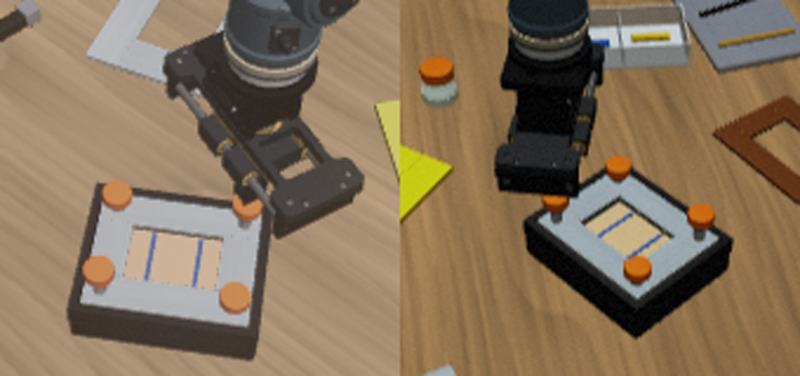

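The fingertips sit just above the high pin: left crop (248,205), right crop (555,200). The body clears everything, so I'll press to about 75 mm.

>>> move_arm(commands=[[[0,0,0.25,0,0,0],[0,0,0.4,0,0,0],[0,0,0.52,0,0,0],[0,0,0.63,0,0,0],[0,0,0.63,0,0,0],[0,0,0.63,0,0,0]]])

```text
time: 3.08
position: [0.5254, 0.0387, 0.2559]
tool_rot: [0.171, 0.985, 0.0, 0.001]
ft_force: [0.8, 2.5, 4.3]
grip_width: 0.0002
grip_force: 2.1
```

>>> move_arm(commands=[[[0,0,-0.8,0,0,0],[0,0,-0.8,0,0,0],[-3.75,-0.13,-0.8,0,0,0],[-3.75,-0.13,-0.8,0,0,0],[-3.75,-0.13,-0.8,0,0,0],[-3.75,-0.13,-0.8,0,0,0],[-3.75,-0.13,-0.5,0,0,0],[-3.75,-0.13,-0.3,0,0,0],[-3.75,-0.13,-0.15,0,0,0],[-3.75,-0.13,0,0,0,0],[-3.75,-0.13,0,0,0,0],[-3.75,-0.13,0,0,0,0]]])

```text
time: 4.58
position: [0.663, -0.0161, 0.2552]
tool_rot: [0.171, 0.985, 0.0, -0.002]
ft_force: [-1.7, 0.2, 3.0]
grip_width: 0.0002
grip_force: 1.3
```

>>> move_arm(commands=[[[0,0,-0.8,0,0,0],[0,0,-2.0,0,0,0],[0,2.5,-3,0,0,0],[0,4,-3,0,0,0],[0,4,-3,0,0,0],[0,4,-3,0,0,0]]])

```text
time: 5.32
position: [0.7186, 0.1377, 0.3755]
tool_rot: [0.169, 0.986, 0.001, 0.001]
ft_force: [-0.5, -0.9, -1.0]
grip_width: 0.0005
grip_force: 0.0
```

```bash
cat > chk.py <<'E'
from h import *
from rig import *
np.set_printoptions(precision=4,suppress=True)
for n in ["scene","side"]:
    print(n)
    c=camera(n);cv2.imwrite(f"pics/{n}_{get_obs()['time']:.1f}.png",c["pixels"])
    for o in pins(c): print(*o)
print(get_obs()["position"],get_obs()["time"])
E
python3 chk.py
```

```text
scene
[242. 248.] 122 [ 0.6654 -0.0178] [0.0255 0.0258] 0.07258449800215427
[444. 275.] 196 [0.4308 0.3292] [0.0385 0.036 ] 0.0498789515199953
side
[215. 138.] 105 [0.4276 0.3267] [0.0357 0.0367] 0.046984107898587806
[292. 179.] 72 [0.5996 0.0864] [0.026  0.0259] 0.07106777621265581
[266. 197.] 71 [0.5231 0.0384] [0.0247 0.0266] 0.07035525109547536
[327. 204.] 78 [ 0.6627 -0.0168] [0.0248 0.0266] 0.06984840390614855
[301. 223.] 81 [ 0.5864 -0.0641] [0.0259 0.0278] 0.07275468022194354
[0.7179 0.1343 0.3745] 5.425
```

All four heads are at about 72–76 mm, allowing for the side view reading about 3 mm low. Next is the first diagonal pair, starting with the +x pin.

>>> move_arm(commands=[[[0,-4,0,0,0,0],[0,-4,0,0,0,0],[0,-4,0,0,0,0],[0,-4,0.6,0,0,0],[0,-4,1.8,0,0,0],[0,-4,2.6,0,0,0],[0,-4,2.9,0,0,0],[0,-4,3.1,0,0,0],[0,-4,3.2,0,0,0],[0,-4,3.3,0,0,0],[0,-4,3.3,0,0,0],[0,-4,3.3,0,0,0]]])

```text
time: 6.92
position: [0.6641, -0.0175, 0.2455]
tool_rot: [0.171, 0.985, -0.001, 0.0]
ft_force: [-4.1, -1.3, 6.7]
grip_width: 0.0004
grip_force: 3.4
```

>>> move_arm(commands=[[[0,0,0.04,0,0,0],[0,0,0.04,0,0,0]]])

```text
time: 7.18
position: [0.6642, -0.0174, 0.2443]
tool_rot: [0.171, 0.985, -0.001, 0.0]
ft_force: [-4.7, -1.3, 8.7]
grip_width: 0.0003
grip_force: 4.3
```

>>> move_arm(commands=[[[0,0,-1.1,0,0,0],[0,0,-1.1,0,0,0],[3.75,0.13,-1.1,0,0,0],[3.75,0.13,-1.1,0,0,0],[3.75,0.13,-1.1,0,0,0],[3.75,0.13,-1.1,0,0,0],[3.75,0.13,-0.6,0,0,0],[3.75,0.13,-0.3,0,0,0],[3.75,0.13,-0.15,0,0,0],[3.75,0.13,0,0,0,0],[3.75,0.13,0.02,0,0,0],[3.75,0.13,0.02,0,0,0]]])

```text
time: 8.68
position: [0.5267, 0.0381, 0.2435]
tool_rot: [0.171, 0.985, -0.0, 0.002]
ft_force: [-3.4, -0.0, 19.8]
grip_width: 0.0006
grip_force: 9.8
```

>>> move_arm(commands=[[[0,0,-1,0,0,0],[0,0,-2.0,0,0,0],[0,2.5,-3,0,0,0],[0,4,-3,0,0,0],[0,4,-3,0,0,0],[0,4,-3,0,0,0]]])

```text
time: 9.43
position: [0.5806, 0.1918, 0.3616]
tool_rot: [0.169, 0.986, 0.001, 0.002]
ft_force: [0.3, -0.9, -0.5]
grip_width: 0.0005
grip_force: 0.0
```

```bash
python3 chk.py
```

```text
scene
[248. 214.] 32 [ 0.5913 -0.0622] [0.0219 0.0258] 0.07562134364932371
[240. 251.] 60 [ 0.6679 -0.0165] [0.022  0.0253] 0.06268063487598863
[443. 274.] 277 [0.4311 0.3287] [0.0395 0.037 ] 0.05015205415282111
side
[215. 138.] 105 [0.4277 0.3277] [0.0356 0.0378] 0.04690970018419072
[292. 179.] 71 [0.6007 0.0844] [0.0238 0.0268] 0.07162826006105909
[266. 201.] 65 [0.5236 0.0368] [0.025  0.0261] 0.05841492731975023
[327. 208.] 72 [ 0.6627 -0.0175] [0.0246 0.028 ] 0.05995318319780543
[301. 223.] 83 [ 0.5863 -0.0646] [0.0261 0.0284] 0.07294557802905849
[0.5792 0.1892 0.3606] 9.525
```

The first pair is home (about 61 and 63 mm) and the other pair is still at about 75. Next is the +y pin.

>>> move_arm(commands=[[[-1.37,-2.24,0,0,0,0],[-1.37,-2.24,0,0,0,0],[-1.37,-2.24,0.6,0,0,0],[-1.37,-2.24,1.6,0,0,0],[-1.37,-2.24,2.2,0,0,0],[-1.37,-2.24,2.5,0,0,0],[-1.37,-2.24,2.7,0,0,0],[-1.37,-2.24,2.85,0,0,0],[-1.37,-2.24,2.95,0,0,0],[-1.37,-2.24,3.02,0,0,0],[-1.37,-2.24,3.02,0,0,0],[-1.37,-2.24,3.02,0,0,0]]])

```text
time: 11.02
position: [0.5995, 0.0854, 0.2435]
tool_rot: [0.171, 0.985, -0.001, -0.001]
ft_force: [-6.5, -3.4, 16.3]
grip_width: 0.0005
grip_force: 7.9
```

>>> move_arm(commands=[[[0,0,-1.1,0,0,0],[0,0,-1.1,0,0,0],[-0.95,-3.64,-1.1,0,0,0],[-0.95,-3.64,-1.1,0,0,0],[-0.95,-3.64,-1.1,0,0,0],[-0.95,-3.64,-1.1,0,0,0],[-0.95,-3.64,-0.6,0,0,0],[-0.95,-3.64,-0.3,0,0,0],[-0.95,-3.64,-0.15,0,0,0],[-0.95,-3.64,0,0,0,0],[-0.95,-3.64,0.02,0,0,0],[-0.95,-3.64,0.02,0,0,0]]])

```text
time: 12.52
position: [0.5867, -0.0623, 0.2436]
tool_rot: [0.17, 0.985, -0.0, 0.0]
ft_force: [-7.1, -0.5, 27.3]
grip_width: 0.0006
grip_force: 13.2
```

>>> move_arm(commands=[[[0,0,-1,0,0,0],[0,0,-2.0,0,0,0],[0,-2.5,-3,0,0,0],[0,-4,-3.5,0,0,0],[0,-4,-3.5,0,0,0],[0,-4,-3.5,0,0,0],[0,-4,-3.5,0,0,0]]])

```text
time: 13.4
position: [0.533, -0.2129, 0.379]
tool_rot: [0.171, 0.985, 0.001, -0.001]
ft_force: [0.3, 0.5, 0.4]
grip_width: 0.0009
grip_force: 0.0
```

```bash
python3 chk.py; ls pics
```

```text
scene
[249. 216.] 99 [ 0.589  -0.0639] [0.0254 0.0271] 0.061073448300167456
[304. 223.] 78 [0.5261 0.0387] [0.025  0.0261] 0.0612292966520228
[242. 251.] 119 [ 0.6657 -0.0167] [0.0256 0.0265] 0.06279178711436838
[298. 259.] 63 [0.6031 0.0858] [0.0244 0.0242] 0.06226795307063011
[444. 274.] 273 [0.4303 0.3289] [0.0369 0.0377] 0.05021586699993706
side
[215. 138.] 108 [0.4274 0.3291] [0.0351 0.0394] 0.046956882730780004
[266. 200.] 57 [ 0.5098 -0.0987] [0.051  0.2989] 0.058751335135724496
[327. 207.] 72 [ 0.6635 -0.017 ] [0.0258 0.0257] 0.059923656757966404
[ 0.5332 -0.2123  0.3787] 13.5
crop.png
near.png
scene0.png
scene_13.4.png
scene_5.4.png
scene_9.5.png
side0.png
side_13.5.png
side_5.4.png
side_9.5.png
```

All four pins read 61–63 mm, the jar hasn't moved, and the arm is clear.

```bash
python3 -c "
from rig import *
print(hand_in())"
```

```text
the job is handed in; nothing more can be done
None
```

I handed the job in at about 13.5 s. The two high pins went to half way first, then all four went home crosswise to about 61–63 mm. I did not measure the frame's height or tilt directly, the jar did not move, and the arm never went near the pen. The hand-in gave no verdict.

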